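# Unhook the colour scale target for a find photograph

### The job

Press open the orange sprung keeper on the hook that holds the colour target (yellow grip tab, coloured patches), lift the target off that hook and stand it upright in the middle of the pale square on the red photo board, lowering it onto the board before you let go. Leave the grey target (black tab) hanging on its hook.

Things in the scene. Friction and masses are not known exactly. Their poses are not given: they have to be found in the camera images.
- colour_target: White free-standing photo target, 0.16 kg, colour patches. Origin: underside of foot; z up, plate in y-z. Foot 50 (x) x 70 (y) x 8 mm; plate 8 thick, 64 wide; window 40 wide, 50-82 mm up; crossbar over it 10 thick, 64 wide, 82-92 up; yellow grip tab 10 (x) x 24 (y), 92-132 up, pinch it from above. Hangs by the crossbar on its hook's arm, origin 60 mm up, x and y axes as the hook's; can rise 22 mm there.
- colour_hook: Fixed stand under the colour target. Origin: centre of base (radius 50, 12 high) on the table; z up. Post radius 8, 162 high. From it a level arm, 14 wide, 10 thick, top 142 mm up, runs along -x (robot side) to x = -128. Target hangs at x = -55. To free it: keeper flat, raise target about 12 mm (keeper and its hinge stand 6 mm above the arm), draw it 100 mm along -x.
- colour_keeper (a joint): Orange flap on colour_hook, 45 x 16 x 4 mm, hinged (axis y) at x = -120, z = 144 mm of the hook, rising at 45 degrees towards the target. 0 = shut (target cannot come out), 0.78 rad = flat on the arm. Press its middle (x = -103, y = 0) straight down from z = 163 (free edge 178) to 146 mm: about 4 N at first; over-centre spring: past half way it snaps flat and stays.
- mark (a point): Centre of the pale 100 x 100 mm square on the red photo board (240 x 320 mm, 6 mm thick, fixed, lying on the table). The point is on the board's upper surface; axes are the board's, z up. A loose potsherd 10 mm high lies about 165 mm from it in +y.
- grey_target: Same shape and origin as the colour target, but grey with a black tab; it hangs on a second, identical hook stand with its own orange keeper. Not to be moved.
Mind the look-alikes: they are no part of the job. What is shaped like the colour_target but green is not meant. Leave any pink look-alike of the colour_hook alone.

How it is judged:
On the way, in this order (a step that is already met when the one before it is completed fails the run):
1. the keeper is pressed open while the colour target still hangs on its hook (value of joint colour_keeper above 0.6 rad and distance of colour_target from where it was at the start of the episode below 0.04 m), for 0.2 s.
2. the colour target is off the hook (distance of colour_target from where it was at the start of the episode above 0.09 m), for 0.1 s.
3. it is lowered onto the pale square (foot within 10 mm of the board) while still held (horizontal distance between colour_target and mark below 0.03 m and z of colour_target in the frame of mark below 0.01 m and contact force between the fingers and colour_target above 1 N), for 0.1 s.
At the end, for the whole second after the job is handed in: The colour target stands upright (within 0.1 rad) and at rest on the board, released, the centre of its foot within 30 mm of the centre of the pale square, facing any way; the grey target is within 30 mm of where it began, on its hook (horizontal distance between colour_target and mark below 0.03 m and z of colour_target in the frame of mark below 0.006 m and angle between colour_target's own z axis and vertical below 0.1 rad and linear speed of colour_target below 0.02 m/s and distance of grey_target from where it was at the start of the episode below 0.03 m); the robot touches nothing.
It fails at once if the grey target is moved from its place (more than 30 mm) (distance of grey_target from where it was at the start of the episode above 0.03 m).
It also fails if it takes over 54 s, if anything falls off the work surface, if the arm or the gripper's body presses on something with over 40 N, if the wrist force passes 120 N, or if a joint passes its speed limit or range.

### The arm

A 7-joint arm with a two-finger parallel gripper is mounted at the origin on the work surface. World frame = base frame: x ahead of the robot, y to its left, z up, the work surface at z = 0. Lengths are in m, angles in rad, forces in N, time in s.
With the tool pointing down it reaches from about 0.4 to 0.85 m from the base axis. Payload 10.4 kg.
Tool frame: the origin (TCP) lies midway between the tips of the shut fingers; the grasp point (between the pads) lies 19 mm behind it (r.tcp_to_grasp is the z of the grasp point in the tool frame, in m); z points along the fingers, x is the direction in which the jaws open and shut, and the axes are right-handed (so a half turn about z gives the same grasp; the last joint's range is limited). The gripper opens to 87 mm and grips with 3 to 60 N. Pads are 19 mm wide; open, the fingers measure 117 mm over their backs; the gripper's body (75 mm by 190 mm) begins 51 mm behind the grasp point.
Start: joints at [-1.16, 0.332, -0.065, 1.46, 0.022, 1.35, -0.088], TCP at [0.263, 0.567, 0.223] pointing down, gripper open.
Joint ranges: [-2.6, 2.6], [-0.5, 2.12], [-1.47, 1.34], [0.16, 2.42], [-1.27, 4.41], [0.06, 2.06], [-2.6, 2.6]. Speed limits (rad/s): [2.22, 2.22, 2.79, 2.79, 3.14, 3.14, 3.14].

### API

Orientations are given as a unit quaternion [x, y, z, w].
In Python, from bench import r, camera, close_job gives the robot as it stands. The module is installed in compiled form; this text tells all that it offers.
- The arm moves only by the shell command python3 -m crank 'ROWS' [FORCE]. ROWS is JSON, a list of rows, each an object of numbers: "x", "y", "z": the shift along the tool's x, y, z scaled (see below); "ax", "ay", "az": the turn, a rotation vector about the tool's x, y, z scaled (see below); "claw": the closure, from -1 (fully open) to 1 (shut), so that 0 is half open. A call has exactly 5 rows; each row is the pose to reach, as a shift and turn from the pose commanded when the call began, along the tool's axes at that moment; what a row does not reach only later rows make up. The controller multiplies each number of a shift by 1 m and each number of a turn by 2 rad. A row lasts 1/12 s, in which the tool goes at most 41.7 mm and 7.16 degrees, less where a joint would pass 70% of its speed; a pose out of reach is approached as far as the arm can. A call with a number of a shift or a turn outside -1 to 1 is refused whole. A call with a gripper value outside its range is refused whole. The fingers move at their own pace and stop on an object; FORCE is the grip in N (left out, the last holds). Time passes only in rows, so rows that repeat a pose let the fingers close, or fill a call up. It gives the time, the measured TCP pose, the force and the opening at its end, in the units of the state.
- r.read_state(): the state, without advancing time (a new reading comes with each control period).
- camera(name): name is "scene" or "top"; returns a dict with "color" (480x640x3 uint8, blue, green, red), "fx", "fy", "cx", "cy" (pixels), "eye" and "orientation" of the camera in the world. Camera axes: x right, y down, z forward; pixel columns grow to the right and rows downward; lengths in m; the calibration is good to about 2 mm. A picture is of the moment at which its call begins. There is no depth.
- close_job(): hands the job in, once; it reports no verdict.
The state is a dict: "time": time; "joint_positions": joint angles; "joint_vel": joint speeds; "joint_torque": joint torques, N m; "ee_pos": TCP position; "eef_rot": TCP orientation; "ft_force": force on the tool from outside, world axes, zero at the start; "torque": the same for the moment, N m; "width": finger opening in m.
Only numpy, scipy, OpenCV 4.12 (cv2) and the standard library are available. Lean on these libraries where they do the work, as an engineer would, in place of code of your own. Each camera call takes 0.05 s, during which the arm holds its last target. There are 200 camera calls.

## Working session

There is one attempt and no reset: what is moved stays moved. The work goes in short steps, Python scripts to look and compute and a shell command to move; the robot and the scene stay as the last step left them, time stands still between calls to the robot, and variables do not carry over. Pictures are saved under pics/ and viewed, about 8 in all and at most 12, crops included, and the job is handed in when it is done.

```bash
mkdir -p pics; cat > h.py <<'E'
import numpy as np, cv2
from scipy.spatial.transform import Rotation as R
from bench import r, camera
def snap(n,f=None):
    c=camera(n)
    if f: cv2.imwrite('pics/'+f,c['color'])
    return c
def ray(c,u,v):
    d=np.array([(u-c['cx'])/c['fx'],(v-c['cy'])/c['fy'],1.])
    return np.array(c['eye']),R.from_quat(c['orientation']).apply(d)
def onz(c,u,v,z):
    e,d=ray(c,u,v); return e+d*(z-e[2])/d[2]
def proj(c,p):
    q=R.from_quat(c['orientation']).inv().apply(np.array(p)-np.array(c['eye']))
    return [c['fx']*q[0]/q[2]+c['cx'],c['fy']*q[1]/q[2]+c['cy']]
E
python3 - <<'E'
from h import *
for n in('scene','top'):
    c=snap(n,n+'1.png'); print({k:c[k] for k in c if k!='color'})
print(r.read_state(),r.tcp_to_grasp)
E
```

```text
{'fx': 525.5995810294214, 'fy': 525.5995810294214, 'cx': 319.5103845458407, 'cy': 242.41111944626292, 'eye': array([1.33448111, 0.62605805, 0.8718514 ]), 'orientation': array([ 0.37757107,  0.80463682, -0.41090432, -0.20287266])}
{'fx': 461.1308268144964, 'fy': 461.1308268144964, 'cx': 322.597823491918, 'cy': 249.0424311598803, 'eye': array([ 0.28484088, -0.03796015,  1.04106543]), 'orientation': array([ 0.7374918 , -0.66484224,  0.08017676, -0.08753471])}
{'time': 0.1, 'joint_positions': array([-1.1595904 ,  0.3328113 , -0.06469685,  1.46086275,  0.02161688,
        1.34990127, -0.08853054]), 'joint_vel': array([ 0.00156672, -0.00312681,  0.00136989, -0.00197365,  0.00114547,
       -0.00078614, -0.00129923]), 'joint_torque': array([ 2.56272935e-03, -6.24544287e+01,  2.54454254e-02, -3.90717709e+01,
       -6.13530586e-02,  3.66135396e-02,  2.66724703e-05]), 'ee_pos': array([0.26256781, 0.56678541, 0.22182927]), 'eef_rot': array([ 8.42714704e-01,  5.38360022e-01, -5.20772957e-04,  3.77736395e-04]), 'ft_force': array([-0.09023613,  0.62202396, -0.50637302]), 'torque': array([-0.01395915, -0.01616483, -0.0299965 ]), 'width': 0.08661037743438828} -0.0187
```

View pics/scene1.png

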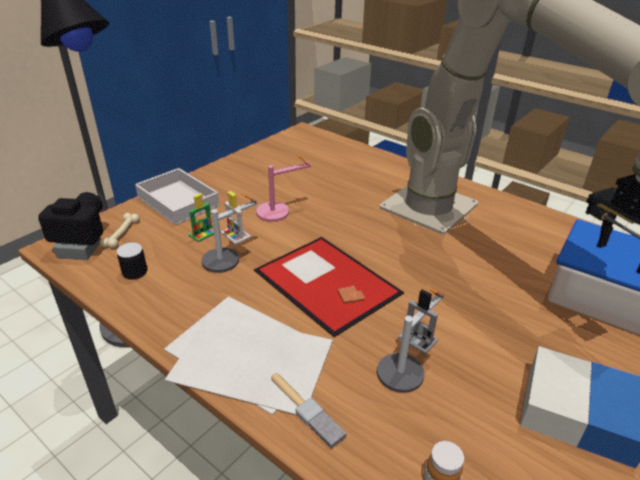

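View pics/top1.png

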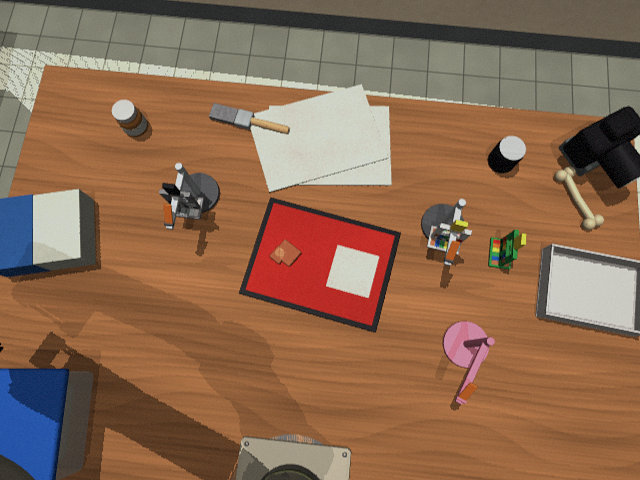

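The top view shows the colour target on its hook at about (445,235), with the post top near (461,204) and the orange keeper near (452,252). The green look-alike stands at (505,250), the grey hook is at (185,195), and the pale square is centred near (353,271). The scene view shows the same hook at (225,230). Next: zoomed crops and mask measurements.

```bash
cat > m.py <<'E'
from h import *
t=snap('top');s=snap('scene')
a=cv2.resize(t['color'][180:300,400:540],None,fx=5.5,fy=5.5,interpolation=cv2.INTER_CUBIC)
b=cv2.resize(s['color'][170:280,160:320],None,fx=4.9,fy=4.9,interpolation=cv2.INTER_CUBIC)
cv2.imwrite('pics/tc.png',a[:600,:800]);cv2.imwrite('pics/sc.png',b[:600,:800])
def blobs(c,lo,hi,n):
    h=cv2.cvtColor(c['color'],cv2.COLOR_BGR2HSV); m=cv2.inRange(h,lo,hi)
    k,l,st,ce=cv2.connectedComponentsWithStats(m)
    for i in range(1,k):
        if st[i,4]>12: print(n,st[i],ce[i].round(1))
for c,n in((t,'top'),(s,'scene')):
    blobs(c,(24,140,120),(34,255,255),n+' yellow')
    blobs(c,(6,170,120),(13,255,255),n+' orange')
# pale square
for c,n,x0,x1,y0,y1 in((t,'top',300,400,220,320),(s,'scene',270,345,240,290)):
    h=cv2.cvtColor(c['color'],cv2.COLOR_BGR2HSV)
    m=cv2.inRange(h,(0,0,140),(180,70,255)); mm=np.zeros_like(m); mm[y0:y1,x0:x1]=m[y0:y1,x0:x1]
    cs,_=cv2.findContours(mm,0,2); k=max(cs,key=cv2.contourArea); q=cv2.approxPolyDP(k,5,True)[:,0]
    P=np.array([onz(c,u,v,.006) for u,v in q]); print(n,q.tolist(),P.round(3).tolist(),P.mean(0).round(4), np.linalg.norm(P-np.roll(P,1,0),axis=1).round(3))
E
python3 m.py
```

```text
top yellow [455 220  13   7  63] [461.4 223.2]
top yellow [521 233   5  12  52] [523.2 239.1]
top yellow [493 248   7   5  25] [496.  249.6]
top orange [163 203   9  20 137] [167.1 213.2]
top orange [446 241  14  19 145] [452.6 249.9]
top orange [493 243   7   5  25] [495.9 244.7]
top orange [459 383  19  17 164] [468.  390.9]
scene yellow [228 191   8  16  61] [231.8 197.5]
scene yellow [195 194   8  15  69] [198.2 200.9]
top [[338, 245], [326, 285], [367, 297], [378, 256]] [[0.548, -0.048, 0.006], [0.452, -0.03, 0.006], [0.435, -0.125, 0.006], [0.532, -0.143, 0.006]] [ 0.4916 -0.0866  0.006 ] [0.095 0.098 0.096 0.099]
scene [[333, 266], [311, 251], [283, 264], [305, 282]] [[0.445, -0.036, 0.006], [0.431, -0.124, 0.006], [0.525, -0.144, 0.006], [0.544, -0.05, 0.006]] [ 0.4861 -0.0885  0.006 ] [0.1   0.089 0.096 0.096]
```

View pics/tc.png

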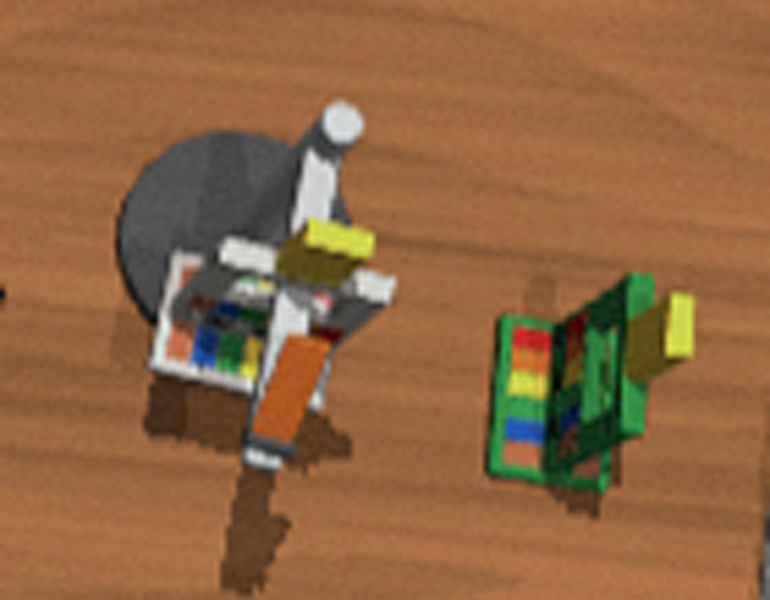

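View pics/sc.png

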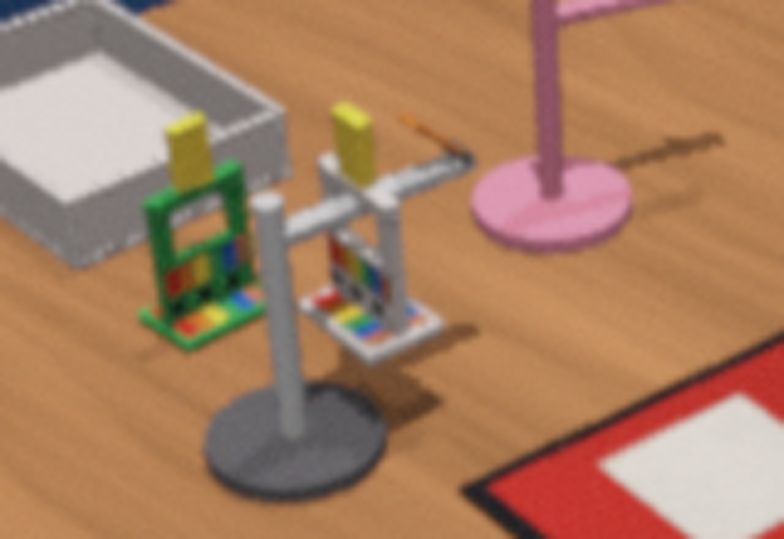

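The top crop shows the post top at (343,123), tab top face at (340,239), keeper free edge at (306,337) and arm end at (264,452). The scene crop shows the post top at (268,202), tab top at (351,110) and arm end at (468,158). The next step casts these to 3D.

```bash
cat > m2.py <<'E'
from h import *
t=snap('top');s=snap('scene')
T=lambda U,V:((U+.5)/5.5-.5+400,(V+.5)/5.5-.5+180)
S=lambda U,V:((U+.5)/4.9-.5+160,(V+.5)/4.9-.5+170)
def tri(a,b):
    e1,d1=ray(t,*a);e2,d2=ray(s,*b)
    k=np.linalg.lstsq(np.c_[d1,-d2],e2-e1,rcond=None)[0]
    p,q=e1+k[0]*d1,e2+k[1]*d2; return ((p+q)/2).round(4),np.linalg.norm(p-q).round(4)
pt=T(343,123);tab=T(340,239);fe=T(306,337);ae=T(264,452)
P=onz(t,*pt,.162);B=onz(t,*tab,.192);F=onz(t,*fe,.179);A=onz(t,*ae,.142)
print('post',P,onz(s,*S(268,202),.162),tri(pt,S(268,202)))
print('tab',B,onz(s,*S(351,110),.192),tri(tab,S(351,110)))
print('free',F);print('armend',A,tri(ae,S(468,158)))
print('base top', onz(s,*S(296,438),.012))
print('dists post-tab .055',np.linalg.norm((P-B)[:2]),'post-armend .128',np.linalg.norm((P-A)[:2]),'post-free .088',np.linalg.norm((P-F)[:2]))
for q in(A,B,F): d=(P-q)[:2]; print('yaw',np.degrees(np.arctan2(d[1],d[0])))
st=r.read_state();print(R.from_quat(st['eef_rot']).as_matrix().round(3))
# green lookalike tab
print('green tab',onz(t,*T(680,325),.132),'pink end',onz(t,462,402,.142),onz(t,491,342,.162))
E
python3 m2.py
```

```text
post [ 0.62314298 -0.28651496  0.162     ] [ 0.62152351 -0.28498503  0.162     ] (array([ 0.6222, -0.2855,  0.1626]), np.float64(0.002))
tab [ 0.56862767 -0.27836721  0.192     ] [ 0.56290746 -0.28221882  0.192     ] (array([ 0.5673, -0.2772,  0.1958]), np.float64(0.0002))
free [ 0.53572647 -0.27132338  0.179     ]
armend [ 0.50175775 -0.26772223  0.142     ] (array([ 0.5004, -0.2658,  0.1417]), np.float64(0.0048))
base top [ 0.62384716 -0.28181139  0.012     ]
dists post-tab .055 0.055120827715037714 post-armend .128 0.12283135202988327 post-free .088 0.08872672110704796
yaw -8.80060110443844
yaw -8.500389981047457
yaw -9.858620696353814
[[ 0.42   0.907 -0.   ]
 [ 0.907 -0.42  -0.   ]
 [-0.    -0.    -1.   ]]
green tab [ 0.56840438 -0.42202615  0.132     ] pink end [ 0.2378968  -0.30488821  0.142     ] [ 0.35168373 -0.3495193   0.162     ]
```

Everything agrees with the stated sizes: the post-to-tab distance comes out at 55.1 mm, the tab height fits across the two views, and the hook yaw is about -9°. Raise and turn the tool to yaw -9° first, so tool x lies along hook x.

```bash
python3 -m crank '[{"z":-0.02,"az":0.06,"claw":-1},{"z":-0.04,"az":0.12,"claw":-1},{"z":-0.06,"az":0.18,"claw":-1},{"z":-0.08,"az":0.24,"claw":-1},{"z":-0.1,"az":0.3,"claw":-1}]' 20
python3 -m crank '[{"az":0.06,"claw":1},{"az":0.12,"claw":1},{"az":0.18,"claw":1},{"az":0.24,"claw":1},{"az":0.3,"claw":1}]'
python3 -m crank '[{"az":0.047,"claw":1},{"az":0.047,"claw":1},{"az":0.047,"claw":1},{"az":0.047,"claw":1},{"az":0.047,"claw":1}]'
cat > go.py <<'E'
# shift in tool axes from measured TCP to a goal; yaw of tool x, remaining turn
import sys; from h import *
st=r.read_state(); M=R.from_quat(st['eef_rot']); g=np.array([float(a) for a in sys.argv[1:4]])
x=M.as_matrix()[:,0]; print('t',st['time'],'pos',st['ee_pos'].round(4),'tilt',M.as_matrix()[:,2].round(3),'yaw',np.degrees(np.arctan2(x[1],x[0])).round(2),'w',st['width'].round(4),'F',st['ft_force'].round(1),'j',st['joint_positions'].round(2))
print('shift tool',M.inv().apply(g-st['ee_pos']).round(4))
E
python3 go.py 0.521 -0.270 0.322
```

```text
schema error: expected keys x, y, z, ax, ay, az, claw
schema error: expected keys x, y, z, ax, ay, az, claw
schema error: expected keys x, y, z, ax, ay, az, claw
Traceback (most recent call last):
  File "go.py", line 4, in <module>
    x=M.as_matrix()[:,0]; print('t',st['time'],'pos',st['ee_pos'].round(4),'tilt',M.as_matrix()[:,2].round(3),'yaw',np.degrees(np.arctan2(x[1],x[0])).round(2),'w',st['width'].round(4),'F',st['ft_force'].round(1),'j',st['joint_positions'].round(2))
                                                                                                                                                                   ^^^^^^^^^^^^^^^^^
AttributeError: 'float' object has no attribute 'round'
```

All keys are required.

```bash
sed -i "s/st\['width'\].round(4)/round(st['width'],4)/" go.py
python3 -m crank '[{"x":0,"y":0,"z":-0.02,"ax":0,"ay":0,"az":0.06,"claw":-1},{"x":0,"y":0,"z":-0.04,"ax":0,"ay":0,"az":0.12,"claw":-1},{"x":0,"y":0,"z":-0.06,"ax":0,"ay":0,"az":0.18,"claw":-1},{"x":0,"y":0,"z":-0.08,"ax":0,"ay":0,"az":0.24,"claw":-1},{"x":0,"y":0,"z":-0.1,"ax":0,"ay":0,"az":0.3,"claw":-1}]' 20
python3 -m crank '[{"x":0,"y":0,"z":0,"ax":0,"ay":0,"az":0.06,"claw":1},{"x":0,"y":0,"z":0,"ax":0,"ay":0,"az":0.12,"claw":1},{"x":0,"y":0,"z":0,"ax":0,"ay":0,"az":0.18,"claw":1},{"x":0,"y":0,"z":0,"ax":0,"ay":0,"az":0.24,"claw":1},{"x":0,"y":0,"z":0,"ax":0,"ay":0,"az":0.3,"claw":1}]'
python3 -m crank '[{"x":0,"y":0,"z":0,"ax":0,"ay":0,"az":0.047,"claw":1},{"x":0,"y":0,"z":0,"ax":0,"ay":0,"az":0.047,"claw":1},{"x":0,"y":0,"z":0,"ax":0,"ay":0,"az":0.047,"claw":1},{"x":0,"y":0,"z":0,"ax":0,"ay":0,"az":0.047,"claw":1},{"x":0,"y":0,"z":0,"ax":0,"ay":0,"az":0.047,"claw":1}]'
python3 go.py 0.521 -0.270 0.322
```

```text
time: 0.72
ee_pos: [0.2626, 0.567, 0.3235]
eef_rot: [0.965, 0.262, -0.0, -0.0]
ft_force: [0.4, -0.2, 0.5]
width: 0.0872
time: 1.13
ee_pos: [0.2626, 0.5671, 0.3225]
eef_rot: [0.999, -0.034, -0.0, 0.0]
ft_force: [0.4, -0.3, 0.1]
width: 0.0617
time: 1.55
ee_pos: [0.2627, 0.5671, 0.3226]
eef_rot: [0.997, -0.077, -0.0, -0.0]
ft_force: [0.0, -0.6, 0.5]
width: 0.0283
t 1.55 pos [0.2627 0.5671 0.3226] tilt [-0.  0. -1.] yaw -8.86 w 0.0283 F [ 0.  -0.6  0.5] j [-1.29  0.3   0.1   1.3  -0.03  1.54 -1.34]
shift tool [3.842e-01 7.874e-01 5.000e-04]
```

```bash

python3 -m crank '[{"x":0.03,"y":0.025,"z":0,"ax":0,"ay":0,"az":0,"claw":1},{"x":0.06,"y":0.05,"z":0,"ax":0,"ay":0,"az":0,"claw":1},{"x":0.09,"y":0.075,"z":0,"ax":0,"ay":0,"az":0,"claw":1},{"x":0.12,"y":0.1,"z":0,"ax":0,"ay":0,"az":0,"claw":1},{"x":0.15,"y":0.125,"z":0,"ax":0,"ay":0,"az":0,"claw":1}]'
python3 -m crank '[{"x":0.02,"y":0.033,"z":0,"ax":0,"ay":0,"az":0,"claw":1},{"x":0.04,"y":0.066,"z":0,"ax":0,"ay":0,"az":0,"claw":1},{"x":0.06,"y":0.099,"z":0,"ax":0,"ay":0,"az":0,"claw":1},{"x":0.08,"y":0.132,"z":0,"ax":0,"ay":0,"az":0,"claw":1},{"x":0.1,"y":0.165,"z":0,"ax":0,"ay":0,"az":0,"claw":1}]'
python3 -m crank '[{"x":0.016,"y":0.033,"z":0,"ax":0,"ay":0,"az":0,"claw":1},{"x":0.032,"y":0.066,"z":0,"ax":0,"ay":0,"az":0,"claw":1},{"x":0.048,"y":0.099,"z":0,"ax":0,"ay":0,"az":0,"claw":1},{"x":0.064,"y":0.132,"z":0,"ax":0,"ay":0,"az":0,"claw":1},{"x":0.08,"y":0.165,"z":0,"ax":0,"ay":0,"az":0,"claw":1}]'
python3 -m crank '[{"x":0.011,"y":0.033,"z":0,"ax":0,"ay":0,"az":0,"claw":1},{"x":0.022,"y":0.066,"z":0,"ax":0,"ay":0,"az":0,"claw":1},{"x":0.033,"y":0.099,"z":0,"ax":0,"ay":0,"az":0,"claw":1},{"x":0.044,"y":0.132,"z":0,"ax":0,"ay":0,"az":0,"claw":1},{"x":0.054,"y":0.165,"z":0,"ax":0,"ay":0,"az":0,"claw":1}]'
python3 -m crank '[{"x":0,"y":0.034,"z":0,"ax":0,"ay":0,"az":0,"claw":1},{"x":0,"y":0.068,"z":0,"ax":0,"ay":0,"az":0,"claw":1},{"x":0,"y":0.102,"z":0,"ax":0,"ay":0,"az":0,"claw":1},{"x":0,"y":0.136,"z":0,"ax":0,"ay":0,"az":0,"claw":1},{"x":0,"y":0.167,"z":0,"ax":0,"ay":0,"az":0,"claw":1}]'
python3 go.py 0.521 -0.270 0.190
```

```text
time: 1.97
ee_pos: [0.3923, 0.4186, 0.3228]
eef_rot: [0.997, -0.078, 0.0, -0.0]
ft_force: [1.1, 0.6, -0.2]
width: 0.0017
time: 2.38
ee_pos: [0.4647, 0.2397, 0.3228]
eef_rot: [0.997, -0.078, 0.0, -0.0]
ft_force: [0.6, -0.2, -0.6]
width: 0.0004
time: 2.8
ee_pos: [0.5177, 0.0643, 0.3228]
eef_rot: [0.997, -0.078, 0.0, -0.0]
ft_force: [0.3, 0.4, -0.3]
width: 0.0003
time: 3.22
ee_pos: [0.5451, -0.107, 0.3228]
eef_rot: [0.997, -0.077, 0.0, -0.0]
ft_force: [1.8, -0.1, 0.3]
width: 0.0006
time: 3.63
ee_pos: [0.5182, -0.2723, 0.3227]
eef_rot: [0.997, -0.078, 0.0, 0.0]
ft_force: [0.8, -0.4, 0.5]
width: 0.0008
t 3.6333 pos [ 0.5182 -0.2723  0.3227] tilt [ 0. -0. -1.] yaw -8.92 w 0.0008 F [ 0.8 -0.4  0.5] j [-0.22  0.25  0.78  1.44 -0.17  1.52  0.39]
shift tool [ 0.0024 -0.0027  0.1327]
```

```bash

python3 -m crank '[{"x":0.002,"y":-0.001,"z":0.03,"ax":0,"ay":0,"az":0,"claw":1},{"x":0.002,"y":-0.001,"z":0.06,"ax":0,"ay":0,"az":0,"claw":1},{"x":0.002,"y":-0.001,"z":0.09,"ax":0,"ay":0,"az":0,"claw":1},{"x":0.002,"y":-0.001,"z":0.125,"ax":0,"ay":0,"az":0,"claw":1},{"x":0.002,"y":-0.001,"z":0.125,"ax":0,"ay":0,"az":0,"claw":1}]'
python3 go.py 0.521 -0.270 0.150; python3 - <<'E'
from h import *
t=snap('top');s=snap('scene')
a=cv2.resize(t['color'][180:300,400:540],None,fx=3,fy=3,interpolation=2);b=cv2.resize(s['color'][150:270,160:300],None,fx=3,fy=3,interpolation=2)
cv2.imwrite('pics/p5.png',np.vstack([a,b])[:720] if 0 else np.hstack([a,b])[:, :840][:,20:820])
E
```

```text
time: 4.05
ee_pos: [0.5183, -0.2678, 0.1916]
eef_rot: [0.997, -0.078, -0.004, -0.001]
ft_force: [-0.4, 0.4, -0.8]
width: 0.0005
t 4.05 pos [ 0.5183 -0.2678  0.1916] tilt [-0.008  0.003 -1.   ] yaw -8.9 w 0.0005 F [-0.4  0.4 -0.8] j [-0.21  0.32  0.75  1.64 -0.22  1.28  0.43]
shift tool [0.0034 0.0018 0.0416]
```

View pics/p5.png

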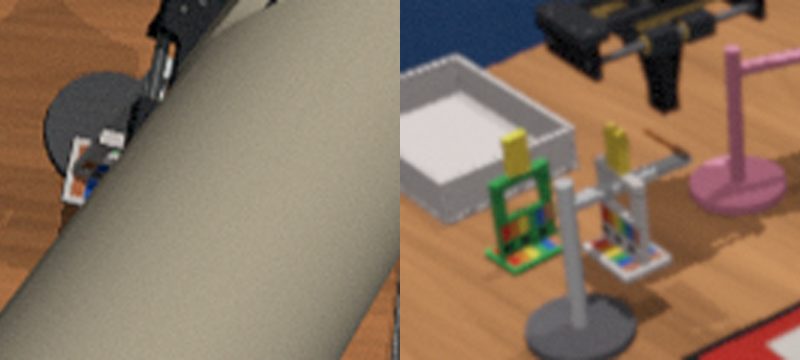

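The fingertip hangs above the keeper (right panel, about (665,105)) and the target is undisturbed. Pressing now.

```bash

python3 -m crank '[{"x":0.003,"y":0.001,"z":0.005,"ax":0,"ay":0,"az":0,"claw":1},{"x":0.003,"y":0.001,"z":0.01,"ax":0,"ay":0,"az":0,"claw":1},{"x":0.003,"y":0.001,"z":0.015,"ax":0,"ay":0,"az":0,"claw":1},{"x":0.003,"y":0.001,"z":0.02,"ax":0,"ay":0,"az":0,"claw":1},{"x":0.003,"y":0.001,"z":0.022,"ax":0,"ay":0,"az":0,"claw":1}]'
python3 go.py 0.521 -0.270 0.150
python3 -m crank '[{"x":0,"y":0,"z":0.004,"ax":0,"ay":0,"az":0,"claw":1},{"x":0,"y":0,"z":0.008,"ax":0,"ay":0,"az":0,"claw":1},{"x":0,"y":0,"z":0.012,"ax":0,"ay":0,"az":0,"claw":1},{"x":0,"y":0,"z":0.016,"ax":0,"ay":0,"az":0,"claw":1},{"x":0,"y":0,"z":0.019,"ax":0,"ay":0,"az":0,"claw":1}]'
python3 go.py 0.521 -0.270 0.147
```

```text
time: 4.57
ee_pos: [0.5238, -0.2709, 0.1751]
eef_rot: [0.997, -0.078, -0.0, -0.0]
ft_force: [-0.1, -0.2, -0.8]
width: 0.0003
t 4.5667 pos [ 0.5238 -0.2709  0.1751] tilt [-0.  0. -1.] yaw -8.98 w 0.0003 F [-0.1 -0.2 -0.8] j [-0.2   0.34  0.75  1.66 -0.24  1.24  0.44]
shift tool [-0.0029 -0.0004  0.0251]
time: 4.98
ee_pos: [0.5236, -0.2709, 0.1558]
eef_rot: [0.997, -0.078, -0.0, -0.0]
ft_force: [-0.4, -0.1, -0.7]
width: 0.0004
t 4.9833 pos [ 0.5236 -0.2709  0.1558] tilt [-0.001  0.    -1.   ] yaw -8.99 w 0.0004 F [-0.4 -0.1 -0.7] j [-0.2   0.36  0.74  1.68 -0.26  1.2   0.45]
shift tool [-0.0027 -0.0005  0.0088]
```

```bash

python3 -m crank '[{"x":-0.002,"y":0,"z":0.002,"ax":0,"ay":0,"az":0,"claw":1},{"x":-0.002,"y":0,"z":0.004,"ax":0,"ay":0,"az":0,"claw":1},{"x":-0.002,"y":0,"z":0.006,"ax":0,"ay":0,"az":0,"claw":1},{"x":-0.002,"y":0,"z":0.007,"ax":0,"ay":0,"az":0,"claw":1},{"x":-0.002,"y":0,"z":0.007,"ax":0,"ay":0,"az":0,"claw":1}]'
python3 go.py 0.521 -0.270 0.147
python3 - <<'E'
from h import *
s=snap('scene')
cv2.imwrite('pics/p6.png',cv2.resize(s['color'][150:270,160:320],None,fx=5,fy=5,interpolation=2))
E
```

```text
time: 5.4
ee_pos: [0.5217, -0.2706, 0.1492]
eef_rot: [0.997, -0.078, -0.0, -0.0]
ft_force: [0.3, 0.5, 0.4]
width: 0.0004
t 5.4 pos [ 0.5217 -0.2706  0.1492] tilt [-0.  0. -1.] yaw -9.0 w 0.0004 F [0.3 0.5 0.4] j [-0.19  0.36  0.74  1.69 -0.26  1.19  0.45]
shift tool [-0.0008 -0.0005  0.0022]
```

View pics/p6.png

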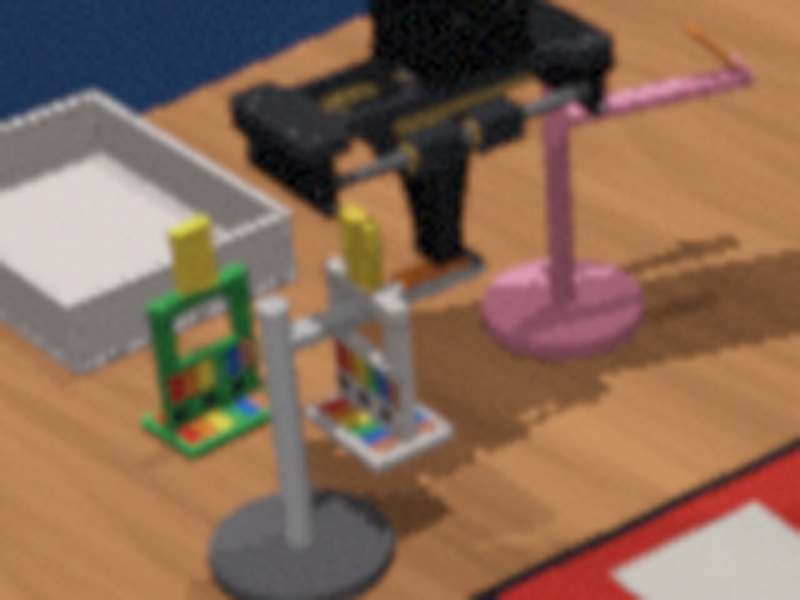

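The keeper now lies flat on the arm, its orange strip at (425,270) under the fingertip. Rising, shifting over the tab and half opening.

```bash

python3 -m crank '[{"x":0,"y":0,"z":-0.02,"ax":0,"ay":0,"az":0,"claw":1},{"x":0,"y":0,"z":-0.04,"ax":0,"ay":0,"az":0,"claw":1},{"x":0,"y":0,"z":-0.06,"ax":0,"ay":0,"az":0,"claw":1},{"x":0,"y":0,"z":-0.08,"ax":0,"ay":0,"az":0,"claw":0},{"x":0,"y":0,"z":-0.1,"ax":0,"ay":0,"az":0,"claw":0}]'
python3 -m crank '[{"x":0.012,"y":0,"z":0,"ax":0,"ay":0,"az":0,"claw":0},{"x":0.024,"y":0,"z":0,"ax":0,"ay":0,"az":0,"claw":0},{"x":0.036,"y":0,"z":0,"ax":0,"ay":0,"az":0,"claw":0},{"x":0.047,"y":0,"z":0,"ax":0,"ay":0,"az":0,"claw":0},{"x":0.047,"y":0,"z":0,"ax":0,"ay":0,"az":0,"claw":0}]'
python3 go.py 0.5685 -0.278 0.160
python3 - <<'E'
from h import *
s=snap('scene')
cv2.imwrite('pics/p7.png',cv2.resize(s['color'][150:270,160:320],None,fx=5,fy=5,interpolation=2))
h=cv2.cvtColor(s['color'],cv2.COLOR_BGR2HSV); m=cv2.inRange(h,(24,140,90),(34,255,255))[180:215,215:250]
print('yellow tab',np.argwhere(m).mean(0)[::-1]+[215,180])
E
```

```text
time: 5.87
ee_pos: [0.5218, -0.2707, 0.2507]
eef_rot: [0.997, -0.078, 0.0, -0.0]
ft_force: [0.5, 0.4, 0.3]
width: 0.0075
time: 6.28
ee_pos: [0.5699, -0.2775, 0.2491]
eef_rot: [0.997, -0.078, -0.0, 0.0]
ft_force: [-0.1, 0.4, -0.7]
width: 0.0383
t 6.2833 pos [ 0.5699 -0.2775  0.2491] tilt [-0. -0. -1.] yaw -8.91 w 0.0383 F [-0.1  0.4 -0.7] j [-0.17  0.4   0.75  1.43 -0.27  1.41  0.43]
shift tool [-0.0013  0.0007  0.0891]
yellow tab [231.81818182 198.47272727]
```

View pics/p7.png

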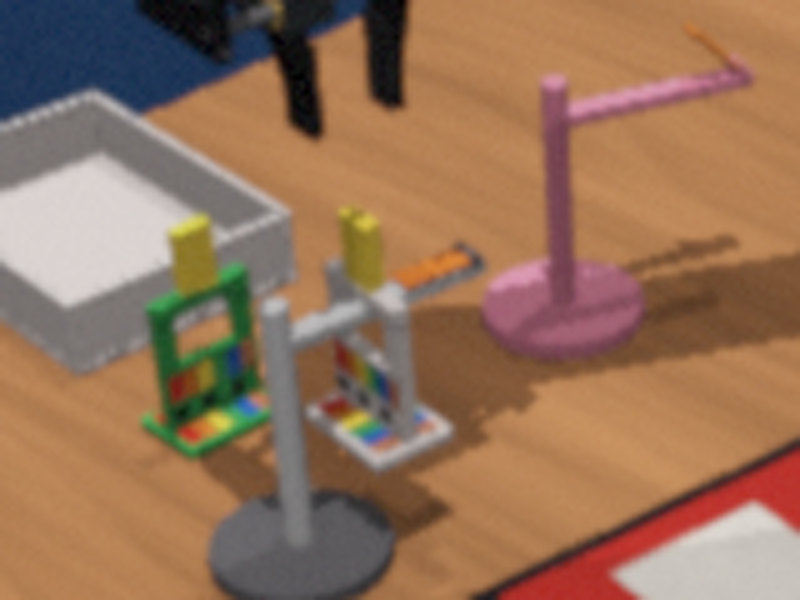

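The keeper stays flat on the arm (orange strip at (430,268)) and the target hangs unmoved. Descending around the tab and closing.

```bash

python3 -m crank '[{"x":-0.001,"y":0.001,"z":0.02,"ax":0,"ay":0,"az":0,"claw":0},{"x":-0.001,"y":0.001,"z":0.04,"ax":0,"ay":0,"az":0,"claw":0},{"x":-0.001,"y":0.001,"z":0.06,"ax":0,"ay":0,"az":0,"claw":0},{"x":-0.001,"y":0.001,"z":0.08,"ax":0,"ay":0,"az":0,"claw":0},{"x":-0.001,"y":0.001,"z":0.088,"ax":0,"ay":0,"az":0,"claw":0}]' 20
python3 go.py 0.5685 -0.278 0.160
python3 -m crank '[{"x":0,"y":0,"z":0,"ax":0,"ay":0,"az":0,"claw":1},{"x":0,"y":0,"z":0,"ax":0,"ay":0,"az":0,"claw":1},{"x":0,"y":0,"z":0,"ax":0,"ay":0,"az":0,"claw":1},{"x":0,"y":0,"z":0,"ax":0,"ay":0,"az":0,"claw":1},{"x":0,"y":0,"z":0,"ax":0,"ay":0,"az":0,"claw":1}]' 20
python3 -m crank '[{"x":0,"y":0,"z":0,"ax":0,"ay":0,"az":0,"claw":1},{"x":0,"y":0,"z":0,"ax":0,"ay":0,"az":0,"claw":1},{"x":0,"y":0,"z":0,"ax":0,"ay":0,"az":0,"claw":1},{"x":0,"y":0,"z":0,"ax":0,"ay":0,"az":0,"claw":1},{"x":0,"y":0,"z":0,"ax":0,"ay":0,"az":0,"claw":1}]' 20
python3 go.py 0.5685 -0.278 0.173
```

```text
time: 6.75
ee_pos: [0.5655, -0.2783, 0.1591]
eef_rot: [0.997, -0.079, -0.001, -0.001]
ft_force: [0.9, 1.1, -0.4]
width: 0.0432
t 6.75 pos [ 0.5655 -0.2783  0.1591] tilt [-0.003  0.001 -1.   ] yaw -9.02 w 0.0432 F [ 0.9  1.1 -0.4] j [-0.16  0.46  0.72  1.56 -0.31  1.25  0.46]
shift tool [ 0.0029 -0.0008 -0.0009]
time: 7.17
ee_pos: [0.5676, -0.2791, 0.1626]
eef_rot: [0.997, -0.078, 0.001, 0.0]
ft_force: [0.3, -0.3, 0.1]
width: 0.0179
time: 7.58
ee_pos: [0.5675, -0.279, 0.1621]
eef_rot: [0.997, -0.078, 0.001, 0.0]
ft_force: [-0.4, 0.6, 5.7]
width: 0.0098
t 7.5833 pos [ 0.5675 -0.279   0.1621] tilt [ 0.001 -0.    -1.   ] yaw -8.99 w 0.0098 F [-0.4  0.6  5.7] j [-0.16  0.46  0.72  1.55 -0.31  1.25  0.46]
shift tool [ 0.0008 -0.0012 -0.0109]
```

```bash

python3 -m crank '[{"x":0,"y":0,"z":-0.003,"ax":0,"ay":0,"az":0,"claw":1},{"x":0,"y":0,"z":-0.006,"ax":0,"ay":0,"az":0,"claw":1},{"x":0,"y":0,"z":-0.009,"ax":0,"ay":0,"az":0,"claw":1},{"x":0,"y":0,"z":-0.012,"ax":0,"ay":0,"az":0,"claw":1},{"x":0,"y":0,"z":-0.013,"ax":0,"ay":0,"az":0,"claw":1}]' 25
python3 go.py 0.4685 -0.262 0.174
python3 - <<'E'
from h import *
s=snap('scene')
cv2.imwrite('pics/p8.png',cv2.resize(s['color'][150:270,160:320],None,fx=5,fy=5,interpolation=2))
E
```

```text
time: 8.0
ee_pos: [0.5672, -0.2789, 0.175]
eef_rot: [0.997, -0.078, 0.0, -0.0]
ft_force: [-0.1, 0.2, -0.8]
width: 0.0099
t 8.0 pos [ 0.5672 -0.2789  0.175 ] tilt [ 0.  0. -1.] yaw -9.0 w 0.0099 F [-0.1  0.2 -0.8] j [-0.16  0.44  0.73  1.54 -0.3   1.27  0.45]
shift tool [-0.1001 -0.0013  0.0009]
```

View pics/p8.png

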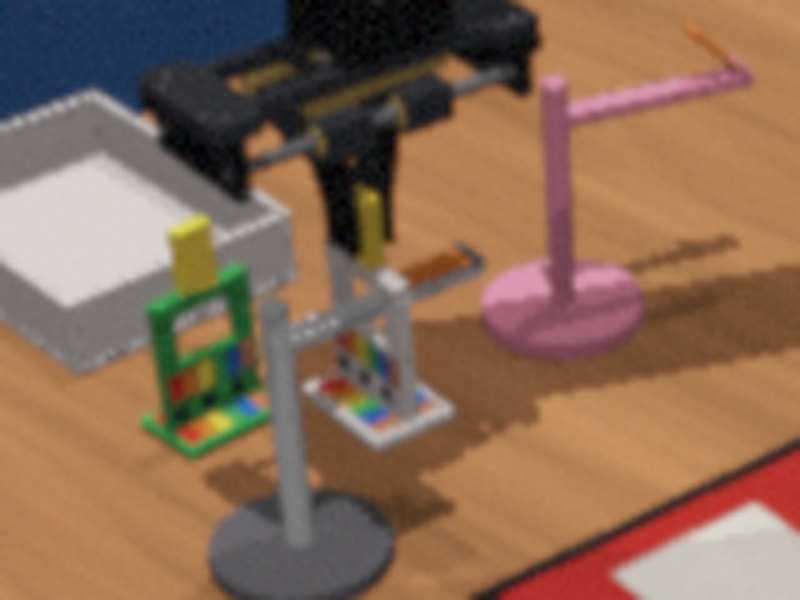

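The target is raised about 13 mm (foot corner from (378,467) to (378,450)) and held. Drawing it 110 mm along hook -x.

```bash

python3 -m crank '[{"x":-0.01,"y":0,"z":0,"ax":0,"ay":0,"az":0,"claw":1},{"x":-0.02,"y":0,"z":0,"ax":0,"ay":0,"az":0,"claw":1},{"x":-0.03,"y":0,"z":0,"ax":0,"ay":0,"az":0,"claw":1},{"x":-0.04,"y":0,"z":0,"ax":0,"ay":0,"az":0,"claw":1},{"x":-0.05,"y":0,"z":0,"ax":0,"ay":0,"az":0,"claw":1}]'
python3 go.py 0.4685 -0.262 0.174
python3 -m crank '[{"x":-0.01,"y":0,"z":0,"ax":0,"ay":0,"az":0,"claw":1},{"x":-0.025,"y":0,"z":0,"ax":0,"ay":0,"az":0,"claw":1},{"x":-0.04,"y":0,"z":0,"ax":0,"ay":0,"az":0,"claw":1},{"x":-0.06,"y":0,"z":0,"ax":0,"ay":0,"az":0,"claw":1},{"x":-0.065,"y":0,"z":0,"ax":0,"ay":0,"az":0,"claw":1}]'
python3 go.py 0.490 -0.0875 0.260
python3 - <<'E'
from h import *
s=snap('scene')
cv2.imwrite('pics/p9.png',cv2.resize(s['color'][140:290,170:370],None,fx=4,fy=4,interpolation=2))
E
```

```text
time: 8.47
ee_pos: [0.5172, -0.271, 0.1743]
eef_rot: [0.997, -0.078, -0.0, -0.0]
ft_force: [-0.1, -0.0, 0.3]
width: 0.0099
t 8.4667 pos [ 0.5172 -0.271   0.1743] tilt [-0.  0. -1.] yaw -9.0 w 0.0099 F [-0.1 -0.   0.3] j [-0.21  0.33  0.75  1.67 -0.24  1.23  0.44]
shift tool [-0.0495 -0.0012  0.0004]
time: 8.88
ee_pos: [0.451, -0.2611, 0.1743]
eef_rot: [0.997, -0.079, -0.0, -0.001]
ft_force: [0.2, -0.7, -1.2]
width: 0.01
t 8.8833 pos [ 0.451  -0.2611  0.1743] tilt [-0.001  0.001 -1.   ] yaw -9.09 w 0.01 F [ 0.2 -0.7 -1.2] j [-0.27  0.16  0.79  1.83 -0.12  1.2   0.39]
shift tool [ 0.0109 -0.1777 -0.0855]
```

View pics/p9.png

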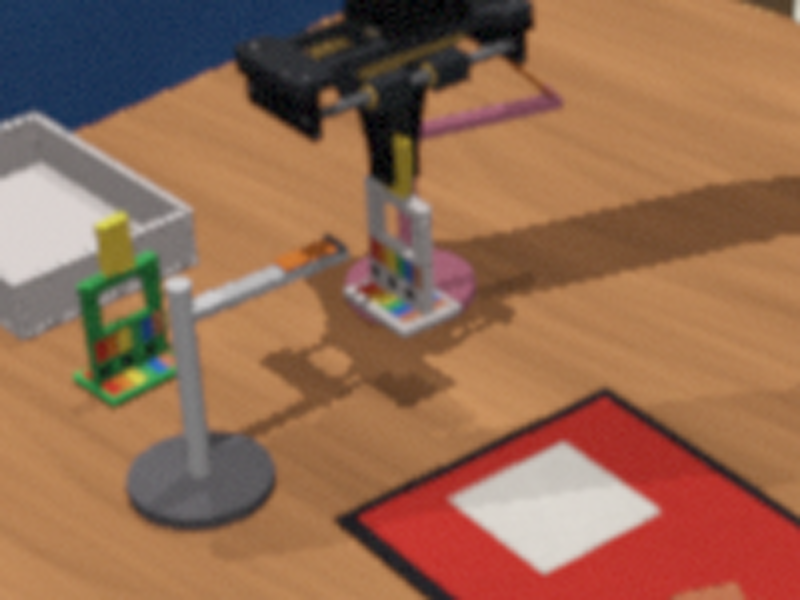

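The target is off the hook and held upright (foot at (403,310)). Its foot is about 102 mm below the TCP, so it meets the board at TCP z ≈ 0.108. Moving over the mark.

```bash

python3 -m crank '[{"x":0.001,"y":-0.015,"z":0,"ax":0,"ay":0,"az":0,"claw":1},{"x":0.002,"y":-0.035,"z":0,"ax":0,"ay":0,"az":0,"claw":1},{"x":0.004,"y":-0.055,"z":0,"ax":0,"ay":0,"az":0,"claw":1},{"x":0.005,"y":-0.075,"z":0,"ax":0,"ay":0,"az":0,"claw":1},{"x":0.006,"y":-0.095,"z":0,"ax":0,"ay":0,"az":0,"claw":1}]'
python3 -m crank '[{"x":0.001,"y":-0.02,"z":0,"ax":0,"ay":0,"az":0,"claw":1},{"x":0.002,"y":-0.04,"z":0,"ax":0,"ay":0,"az":0,"claw":1},{"x":0.003,"y":-0.06,"z":0,"ax":0,"ay":0,"az":0,"claw":1},{"x":0.004,"y":-0.075,"z":0,"ax":0,"ay":0,"az":0,"claw":1},{"x":0.004,"y":-0.082,"z":0,"ax":0,"ay":0,"az":0,"claw":1}]'
python3 go.py 0.489 -0.0875 0.120
```

```text
time: 9.35
ee_pos: [0.4753, -0.1669, 0.1747]
eef_rot: [0.997, -0.078, 0.0, -0.0]
ft_force: [0.0, -0.2, -1.8]
width: 0.0102
time: 9.77
ee_pos: [0.4923, -0.085, 0.1745]
eef_rot: [0.997, -0.077, 0.0, -0.0]
ft_force: [-0.1, -0.1, -1.9]
width: 0.0099
t 9.7667 pos [ 0.4923 -0.085   0.1745] tilt [ 0.     0.001 -1.   ] yaw -8.82 w 0.0099 F [-0.1 -0.1 -1.9] j [-0.52  0.08  0.63  1.88 -0.05  1.19 -0.02]
shift tool [-0.0029  0.003   0.0545]
```

```bash

python3 -m crank '[{"x":-0.002,"y":0.002,"z":0.01,"ax":0,"ay":0,"az":0,"claw":1},{"x":-0.002,"y":0.002,"z":0.02,"ax":0,"ay":0,"az":0,"claw":1},{"x":-0.002,"y":0.002,"z":0.035,"ax":0,"ay":0,"az":0,"claw":1},{"x":-0.002,"y":0.002,"z":0.05,"ax":0,"ay":0,"az":0,"claw":1},{"x":-0.002,"y":0.002,"z":0.055,"ax":0,"ay":0,"az":0,"claw":1}]'
python3 -m crank '[{"x":0,"y":0,"z":0.002,"ax":0,"ay":0,"az":0,"claw":1},{"x":0,"y":0,"z":0.004,"ax":0,"ay":0,"az":0,"claw":1},{"x":0,"y":0,"z":0.006,"ax":0,"ay":0,"az":0,"claw":1},{"x":0,"y":0,"z":0.008,"ax":0,"ay":0,"az":0,"claw":1},{"x":0,"y":0,"z":0.009,"ax":0,"ay":0,"az":0,"claw":1}]'
python3 go.py 0.489 -0.0875 0.108
python3 - <<'E'
from h import *
s=snap('scene')
cv2.imwrite('pics/p10.png',cv2.resize(s['color'][180:330,240:440],None,fx=4,fy=4,interpolation=2))
E
```

```text
time: 10.18
ee_pos: [0.4871, -0.0907, 0.1168]
eef_rot: [0.997, -0.079, -0.002, 0.0]
ft_force: [-0.7, -0.3, -2.1]
width: 0.0101
time: 10.6
ee_pos: [0.4891, -0.0894, 0.1107]
eef_rot: [0.997, -0.078, 0.0, -0.0]
ft_force: [0.1, 0.2, -0.9]
width: 0.0099
t 10.6 pos [ 0.4891 -0.0894  0.1107] tilt [ 0.001  0.    -1.   ] yaw -9.0 w 0.0099 F [ 0.1  0.2 -0.9] j [-0.49  0.16  0.64  1.96 -0.11  1.06  0.03]
shift tool [-0.0004 -0.0018  0.0027]
```

View pics/p10.png

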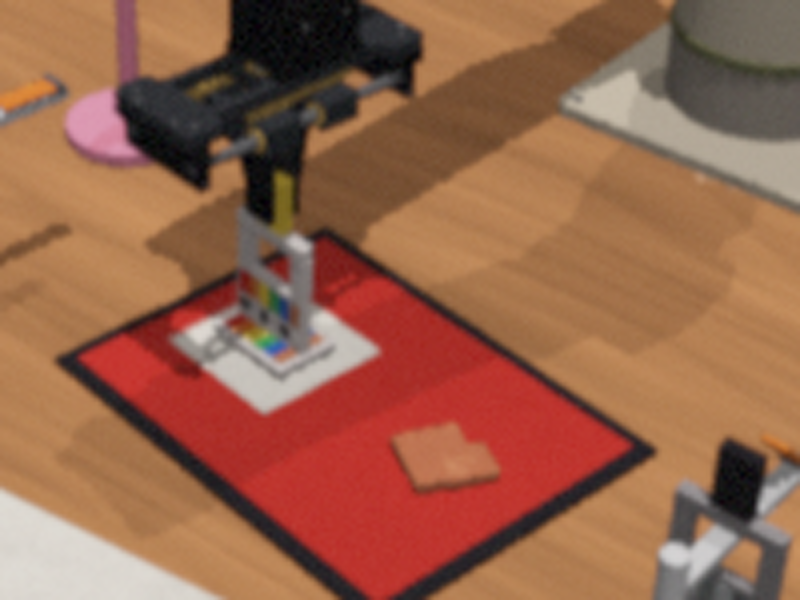

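The target sits centrally over the pale square (foot about (278,340), square centre about (276,346)). Lowering gently to contact.

```bash

python3 -m crank '[{"x":0,"y":-0.001,"z":0.001,"ax":0,"ay":0,"az":0,"claw":1},{"x":0,"y":-0.001,"z":0.001,"ax":0,"ay":0,"az":0,"claw":1},{"x":0,"y":-0.001,"z":0.002,"ax":0,"ay":0,"az":0,"claw":1},{"x":0,"y":-0.001,"z":0.002,"ax":0,"ay":0,"az":0,"claw":1},{"x":0,"y":-0.001,"z":0.002,"ax":0,"ay":0,"az":0,"claw":1}]'
python3 -m crank '[{"x":0,"y":0,"z":0.001,"ax":0,"ay":0,"az":0,"claw":1},{"x":0,"y":0,"z":0.001,"ax":0,"ay":0,"az":0,"claw":1},{"x":0,"y":0,"z":0.001,"ax":0,"ay":0,"az":0,"claw":1},{"x":0,"y":0,"z":0.001,"ax":0,"ay":0,"az":0,"claw":1},{"x":0,"y":0,"z":0.001,"ax":0,"ay":0,"az":0,"claw":1}]'
python3 go.py 0.489 -0.0875 0.107
```

```text
time: 11.07
ee_pos: [0.489, -0.0883, 0.1085]
eef_rot: [0.997, -0.078, 0.0, -0.0]
ft_force: [-1.2, 0.2, -1.3]
width: 0.01
time: 11.48
ee_pos: [0.4895, -0.0885, 0.1081]
eef_rot: [0.997, -0.079, 0.001, -0.0]
ft_force: [-0.5, -0.5, 6.3]
width: 0.0097
t 11.4833 pos [ 0.4895 -0.0885  0.1081] tilt [ 0.001  0.    -1.   ] yaw -9.01 w 0.0097 F [-0.5 -0.5  6.3] j [-0.49  0.16  0.64  1.96 -0.11  1.05  0.03]
shift tool [-0.0007 -0.0009  0.0011]
```

Contact is made: 6 N at TCP z 0.108, as predicted. Releasing half way, then rising.

```bash

python3 -m crank '[{"x":0,"y":0,"z":0,"ax":0,"ay":0,"az":0,"claw":0},{"x":0,"y":0,"z":0,"ax":0,"ay":0,"az":0,"claw":0},{"x":0,"y":0,"z":0,"ax":0,"ay":0,"az":0,"claw":0},{"x":0,"y":0,"z":0,"ax":0,"ay":0,"az":0,"claw":0},{"x":0,"y":0,"z":0,"ax":0,"ay":0,"az":0,"claw":0}]'
python3 -m crank '[{"x":0,"y":0,"z":-0.01,"ax":0,"ay":0,"az":0,"claw":0},{"x":0,"y":0,"z":-0.03,"ax":0,"ay":0,"az":0,"claw":0},{"x":0,"y":0,"z":-0.05,"ax":0,"ay":0,"az":0,"claw":0},{"x":0,"y":0,"z":-0.08,"ax":0,"ay":0,"az":0,"claw":0},{"x":0,"y":0,"z":-0.11,"ax":0,"ay":0,"az":0,"claw":0}]'
python3 -m crank '[{"x":0,"y":0,"z":-0.02,"ax":0,"ay":0,"az":0,"claw":0},{"x":0,"y":0,"z":-0.04,"ax":0,"ay":0,"az":0,"claw":0},{"x":0,"y":0,"z":-0.05,"ax":0,"ay":0,"az":0,"claw":0},{"x":0,"y":0,"z":-0.05,"ax":0,"ay":0,"az":0,"claw":0},{"x":0,"y":0,"z":-0.05,"ax":0,"ay":0,"az":0,"claw":0}]'
python3 go.py 0.489 -0.0875 0.25
python3 - <<'E'
from h import *
s=snap('scene')
cv2.imwrite('pics/p11.png',cv2.resize(s['color'][180:390,230:460],None,fx=2.8,fy=2.8,interpolation=2))
h=cv2.cvtColor(s['color'],cv2.COLOR_BGR2HSV); m=cv2.inRange(h,(22,120,90),(36,255,255))[205:255,285:335]
a=np.argwhere(m); print('tab px',len(a), (a.mean(0)[::-1]+[285,205]) if len(a) else None, 'expected tab centre',proj(s,[.489,-.0875,.118]))
E
```

```text
time: 11.9
ee_pos: [0.4889, -0.0883, 0.1074]
eef_rot: [0.997, -0.078, -0.0, -0.0]
ft_force: [-0.1, -0.2, -0.5]
width: 0.0351
time: 12.32
ee_pos: [0.4884, -0.0886, 0.2191]
eef_rot: [0.997, -0.079, -0.0, 0.0]
ft_force: [1.2, 0.2, 0.3]
width: 0.0432
time: 12.73
ee_pos: [0.4889, -0.0883, 0.2673]
eef_rot: [0.997, -0.078, 0.0, -0.0]
ft_force: [0.5, -0.3, -1.1]
width: 0.0439
t 12.7333 pos [ 0.4889 -0.0883  0.2673] tilt [ 0.  0. -1.] yaw -9.0 w 0.0439 F [ 0.5 -0.3 -1.1] j [-0.54  0.    0.63  1.75 -0.    1.39 -0.06]
shift tool [-0.0001 -0.0008  0.0173]
tab px 120 [308.45833333 230.94166667] expected tab centre [np.float64(307.76032389754613), np.float64(231.43709699677672)]
```

View pics/p11.png

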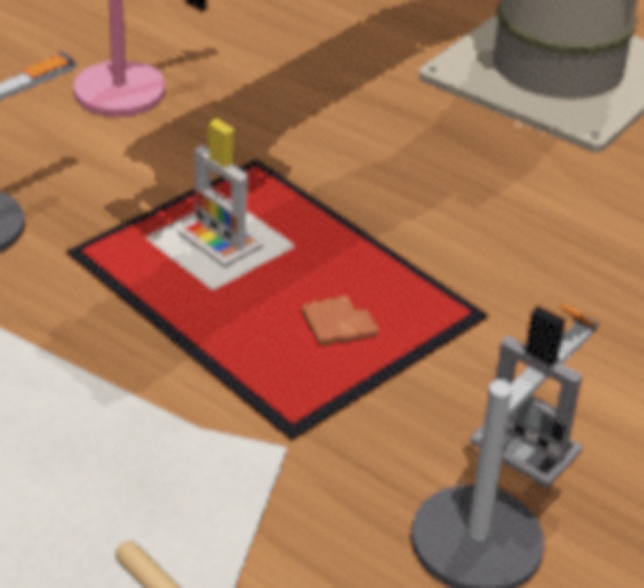

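The target stands upright on the pale square (foot about (220,240)), its tab within 1 px of where it was predicted. The grey target still hangs on its hook and the arm is clear of everything.

```bash
python3 -c "from bench import close_job; print(close_job())"
```

```text
the job is handed in; nothing more can be done
None
```

The colour target is standing upright in the middle of the pale square, and the job was handed in with about 13 s of the 54 s used. I pressed the keeper flat, gripped the yellow tab and raised the target 13 mm. I then drew it 115 mm off the hook, lowered it onto the board until it made contact (about 6 N), let go and rose clear.

**Last checks:**
- **Target:** the final picture shows it upright on the square. Its tab is within about 1 px of where it would be if centred.
- **Robot and grey target:** the gripper is open and well above the target. The grey target still hangs on its hook.

**Disagreements:**
- The two camera views put the centre of the square about 6 mm apart, so I aimed between them. That is well inside the 30 mm allowed.
- I never saw the expected 4 N while pressing the keeper, as I only had readings between moves. The picture taken after lifting clear showed it flat.

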